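Tip out the dried packing and check its temperature

TASK

Tip the pot on the tilting stand so that all five hot ceramic packing pieces drop into the steel pan beside it, then stand the pot fully upright again; never touch the pieces with the gripper. Then take the yellow infrared thermometer, point it at the middle of the pan with its lens 10 to 20 cm away, hold it steadily on the aim for a second or a little longer, and stand it back upright on the middle of its black round mat. Do not drop it, knock it over, or disturb the glassware and containers standing around.

Things in the scene. Friction and masses are not known exactly. Their poses are not given: they have to be found in the camera images.
- rig: Tilting stand, fixed; grey base plate 190 (x) by 270 (y) by 8 mm. Origin on the bench under the rig, z up. Two posts at x = +-68, y = -60 mm, 115 mm tall, carry the pot's axle, which lies along the rig's x axis at y = -60, z = 100 mm. An open steel pan is part of the rig. The pot tips towards the rig's +y, over the pan.
- pot (a joint): Tilt of the pot: 0 = upright (hard stop), grows as it tips to the pan, up to 2.44 (stop; everything slides out by there). Friction holds it at any angle. Steel cup, mouth 96 mm across, 80 mm tall, 4 mm wall; upright, its centre is at x = 0, y = -100 mm of the rig, underside at z = 55, rim at z = 135 mm.
- axle (a point): Point on the pot's axle line straight across from the crank handle (rig x = -110, y = -60, z = 100 mm); fixed to the rig.
- crank_grip (a point): Middle of the crank handle, a red round bar 16 mm thick, 50 mm long, along the rig's x axis, at rig x = -112 mm, 80 mm from the axle; the crank arm is at its end nearer the pot. It leans 70 deg from vertical to the rig's -y with the pot upright (z = 127 mm) and swings over the top to 70 deg on the +y side; needs about 5 N. It may turn in fingers that keep pointing down.
- pan_mid (a point): The point to aim at: middle of the pan, 10 mm above its inner floor (rig x = 0, y = 25, z = 22 mm). Axes as the rig's. The open steel pan is 150 (x) by 160 (y) mm outside, walls 4 mm, rim at z = 48 mm, inner floor at z = 12 mm.
- thermo: Yellow-black infrared thermometer, pistol shape, 0.2 kg, upright on its flat foot. Origin under the foot's centre, x forward (lens side), z up. Foot 62 (x) by 52 by 16 mm; handle 30 by 24 mm; on top a head 80 long, 34 wide (y; flat upright sides, grip here from above), 36 mm deep, centred at x = 12, z = 98 mm, tilted 45 deg nose down, highest corner x = -4, z = 139 mm.
- lens (a point): Centre of the thermometer's lens, at x = 40, z = 70 mm of the thermometer. Its z axis is the line of sight: forward and 45 degrees down when the thermometer stands upright. Its y axis is the thermometer's y.
- mat: Black round rubber mat, fixed, 110 mm across, 3 mm thick, on which the thermometer stands. Origin at the centre of its underside.
- pack0: Ceramic packing piece, white cylinder with a brown core, 20 mm in diameter and 20 mm tall; origin at the centre of one end. Starts in the pot.
- pack1: Ceramic packing piece, white cylinder with a brown core, 20 mm in diameter and 20 mm tall; origin at the centre of one end. Starts in the pot.
- pack2: Ceramic packing piece, white cylinder with a brown core, 20 mm in diameter and 20 mm tall; origin at the centre of one end. Starts in the pot.
- pack3: Ceramic packing piece, white cylinder with a brown core, 20 mm in diameter and 20 mm tall; origin at the centre of one end. Starts in the pot.
- pack4: Ceramic packing piece, white cylinder with a brown core, 20 mm in diameter and 20 mm tall; origin at the centre of one end. Starts in the pot.
- flask: Bystander: small round glass flask on a cork ring with an orange stopper, 68 mm across, 119 mm tall; origin under its centre.
- bottle: Bystander: amber bottle, 56 mm across, 130 mm tall; origin under its centre.
- beaker: Bystander: glass beaker, 68 mm across, 85 mm tall; origin under its centre.
- jar: Bystander: white jar with a blue cap, 60 mm across, 75 mm tall; origin under its centre.
- corkring: Bystander: cork ring, 90 mm across, 22 mm tall; origin under its centre.
- bigflask: Bystander: round glass flask on a cork ring with an orange stopper, 90 mm across, 145 mm tall; origin under its centre.
Not all that is in view belongs to the job. Leave any red look-alike of the thermo alone.

How it is judged:
By the outcome, as a careful person would: the job done as asked, in the order asked, and still so for the second after the job is handed in, with the robot touching nothing.
It also fails if it takes over 72 s, if anything falls off the work surface, if the arm or the gripper's body presses on something with over 40 N, if the wrist force passes 120 N, or if a joint passes its speed limit or range.

ROBOT

A 6-joint arm with a two-finger parallel gripper is mounted at the origin on the work surface. World frame = base frame: x ahead of the robot, y to its left, z up, the work surface at z = 0. Lengths are in mm, angles in rad, forces in N, time in s.
With the tool pointing down it reaches from about 300 to 775 mm from the base axis. Payload 14.6 kg.
Tool frame: the origin (TCP) lies on the centre line of the jaws, within the pads' length; the fingertips stand 19 mm ahead of it and the grasp point (between the pads) is the TCP (bot.tip_reach is the distance from the TCP to the fingertips, in mm); z points along the fingers, y is the line along which they close (so a half turn about z gives the same grasp; the last joint's range is limited). The gripper opens to 85 mm and grips with 20 to 120 N. Pads are 22 mm wide; open, the fingers measure 114 mm over their backs; the gripper's body (76 mm by 85 mm) begins 54 mm behind the grasp point. The pads swing forward as they close: fully open they stand 13 mm farther back than shut.
Start: joints at [1.214, 0.3, 1.521, -0, 1.321, -0.067], TCP at [157.166, 527.056, 250.281] pointing down, gripper open.
Joint ranges: [-3.03, 3.03], [-0.79, 2.21], [0.23, 2.52], [-1.04, 4.18], [0, 3.07], [-2.55, 2.55]. Speed limits (rad/s): [2.22, 2.22, 2.57, 3.14, 3.14, 3.14].

INTERFACE

Orientations are given as a unit quaternion [w, x, y, z].
In Python, from rig import bot gives the robot as it stands. Calls block until the motion is done:
- bot.move_to(position, orientation): joint-space move of the TCP to a pose.
- bot.servo_line(position, attitude=None, speed=150, until_force=None): straight line of the TCP; attitude=None keeps the orientation; speed is the mean speed in mm/s. With until_force (N) it stops when the force on the tool has changed by that much, and returns True; else False.
- bot.move_joints(angles): joint-space move.
- bot.move_gripper(opening, grip_force=None): finger opening in mm; grip_force is the grip in N (None keeps the last); returns when the fingers have stopped.
- bot.dwell(seconds).
- bot.ik(position, orientation): joint angles nearest the present ones, or None.
- bot.read_state(): the state.
- bot.read_camera(name): name is "scene" or "top" or "wrist"; returns a dict with "image" (384x512x3 uint8, blue, green, red), "depth" (384x512 float32, mm along the optical axis (not along the pixel's ray), 0 where there is no reading), "fovy" (degrees; the focal length in pixels is half the picture's height over the tangent of half this angle, whatever the lens; pixels are square), "cx", "cy" (the principal point, pixels), "k1" (the pictures are not rectified: a ray, as slopes to the right and down, at radius r is drawn at 1 + k1 r^2 times it, then the intrinsics apply), "eye" and "attitude" of the camera in the world; the wrist camera has in their place "mount" (4x4, takes a point from camera to tool coordinates, whose origin is the TCP and whose axes are the flange's). Camera axes: x right, y down, z forward; pixel columns grow to the right and rows downward; lengths in mm; the calibration is good to about 2 mm. A picture is of the moment at which its call begins: read the wrist's pose just before it.
A pose or a line that the arm cannot do raises bot.MotionError and nothing moves.
- bot.finish_job(): hands the job in; it is judged then, once.
The state is a dict: "clock": time; "joint_positions": joint angles; "qvel": joint speeds; "effort": joint torques, N m; "ee_pos": TCP position; "tool_rot": TCP orientation; "ft_force": force on the tool from outside, world axes, zero at the start; "moment": the same for the moment, N m; "grip_width": finger opening in mm; "grip_force": force on a finger pad.
Only numpy, scipy, OpenCV 4.12 (cv2) and the standard library are available. Lean on these libraries where they do the work, as an engineer would, in place of code of your own. Each camera call takes 0.05 s, during which the arm holds its last target. There are 200 camera calls.

## Working session

There is one attempt and no reset: what is moved stays moved. The work goes in short steps, each a Python script; the robot and the scene stay as the last script left them, time stands still between calls to the robot, and variables do not carry over. Pictures are saved under pics/ and viewed, at most 10 in all, crops included, and the job is handed in when it is done.

```bash
mkdir -p pics; ls; python3 - <<'E'
from rig import bot
import cv2,numpy as np,pickle
d={}
for n in("scene","top"):
    c=bot.read_camera(n);d[n]=c
    print(n,c["fovy"],c["cx"],c["cy"],c["k1"],c.get("eye"),c.get("attitude"))
    cv2.imwrite(f"pics/{n}.png",cv2.resize(c["image"],(800,600)))
pickle.dump(d,open("d.pkl","wb"))
print(bot.read_state())
E
```

```text
pics
scene 49.03142464523724 251.28995335994873 193.4172602005908 0.02075084718056092 [1331.36623806 -655.85112781  858.35325896] [-0.3931426   0.81466803  0.38450607 -0.18414661]
top 52.25231074543946 259.9091815765715 190.83989295652847 -0.04073191750143317 [ 532.07719092  -53.19821528 1141.59219772] [-0.01690353  0.71205033 -0.70144567  0.02593404]
{'clock': 0.1, 'joint_positions': array([ 1.21438268e+00,  3.00435597e-01,  1.52151357e+00,  8.50198879e-06,
        1.32068352e+00, -6.66158723e-02]), 'qvel': array([ 0.00033244, -0.00027878, -0.0018752 ,  0.00064932, -0.00144675,
        0.00038859]), 'effort': array([ 3.24442299e-04, -5.44371665e+01, -3.62377489e+01, -8.68188499e-05,
        2.99919819e-03, -3.26488021e-05]), 'ee_pos': array([157.11250363, 526.89114838, 249.76933405]), 'tool_rot': array([-1.13199069e-04,  1.44393403e-01,  9.89520225e-01, -5.07561983e-04]), 'ft_force': array([ 3.61010827e-04,  1.46159343e-01, -4.28219223e-01]), 'moment': array([-0.00665961, -0.00087809, -0.03440834]), 'grip_force': 0.0, 'grip_width': 85.46404552682539}
```

View pics/scene.png

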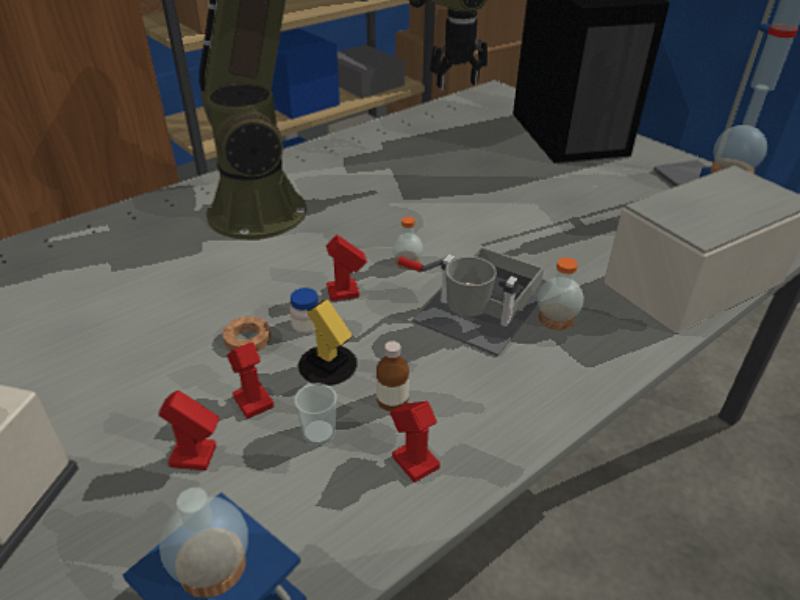

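View pics/top.png

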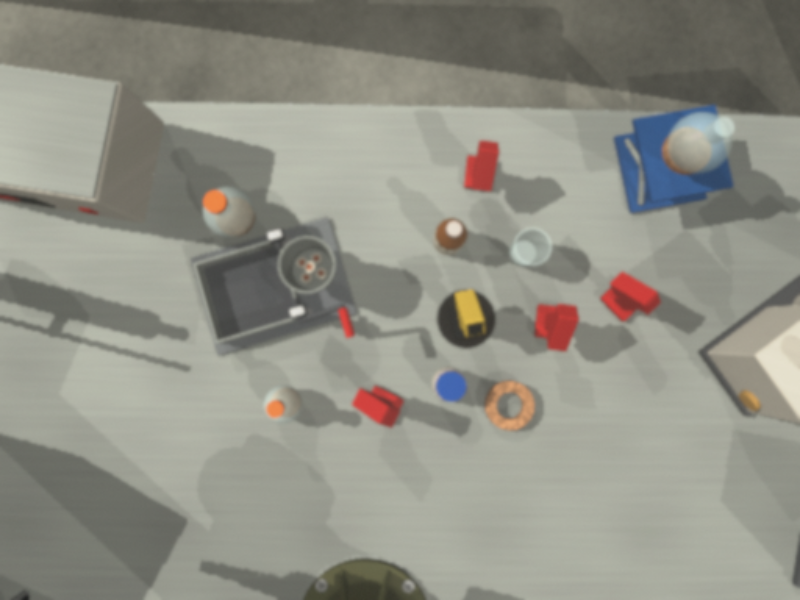

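The yellow thermo is at scene (328,332) and top (468,312), on the black mat. The red look-alikes are at top (482,165), (630,295), (557,325) and (378,405). Only the yellow one fits. The crank is red, at top (346,322) and scene (410,263). I'll confirm it in an enlarged crop and measure.

```bash
cat > h.py <<'E'
import numpy as np,cv2,pickle
from scipy.spatial.transform import Rotation as R
def K(c):
    f=c["image"].shape[0]/2/np.tan(np.radians(c["fovy"]/2)); return f
def rays(c,uv):
    """unit-z rays in camera axes (undistorted)"""
    uv=np.atleast_2d(uv).astype(float);f=K(c)
    d=(uv-[c["cx"],c["cy"]])/f; s=d.copy()
    for _ in range(10): s=d/(1+c["k1"]*(s**2).sum(1,keepdims=True))
    return np.c_[s,np.ones(len(s))]
def pose(c):
    if "T" in c: return c["T"][:3,:3],c["T"][:3,3]
    q=c["attitude"];return R.from_quat(np.r_[q[1:],q[0]]).as_matrix(),np.array(c["eye"])
def plane(c,uv,z):
    Q,e=pose(c);d=rays(c,uv)@Q.T
    return e+d*((z-e[2])/d[:,2:])
def cloud(c,m):
    v,u=np.nonzero(m&(c["depth"]>0));Q,e=pose(c)
    return (rays(c,np.c_[u,v])*c["depth"][v,u][:,None])@Q.T+e
def tri(cs,uvs):
    A=np.zeros((3,3));b=np.zeros(3);L=[]
    for c,uv in zip(cs,uvs):
        Q,e=pose(c);d=Q@rays(c,uv)[0];d/=np.linalg.norm(d);P=np.eye(3)-np.outer(d,d);A+=P;b+=P@e;L.append((P,e))
    x=np.linalg.solve(A,b);return x,[np.linalg.norm(P@(x-e)) for P,e in L]
def masks(c):
    h=cv2.cvtColor(c["image"],cv2.COLOR_BGR2HSV);H,S,V=cv2.split(h)
    return dict(red=((H<7)|(H>173))&(S>150)&(V>60),yel=(H>18)&(H<32)&(S>120)&(V>70),white=(S<40)&(V>170),dark=(V<45))
def blobs(m,mn=15):
    n,l,s,ct=cv2.connectedComponentsWithStats(m.astype(np.uint8))
    return [(tuple(ct[i].round(1)),int(s[i,4]),l==i) for i in range(1,n) if s[i,4]>=mn]
def wrist(bot):
    s=bot.read_state();c=bot.read_camera("wrist");q=s["tool_rot"]
    T=np.eye(4);T[:3,:3]=R.from_quat(np.r_[q[1:],q[0]]).as_matrix();T[:3,3]=s["ee_pos"];c["T"]=T@np.array(c["mount"]);return c
E
python3 - <<'E'
from h import *
d=pickle.load(open("d.pkl","rb"))
np.set_printoptions(precision=1,suppress=True)
for n,c in d.items():
    m=masks(c)
    for k in("red","yel","white"):
        for ct,a,mm in blobs(m[k]):
            p=cloud(c,mm)
            if a<3000 and len(p)>5: print(n,k,ct,a,np.median(p,0),p.min(0),p.max(0))
a=d["top"]["image"][165:245,255:345];b=d["scene"]["image"][180:260,180:240]
a2=d["top"]["image"][130:240,115:245]
im=np.hstack([cv2.resize(x,(int(x.shape[1]*400/x.shape[0]),400),interpolation=cv2.INTER_CUBIC) for x in(a,b)])
cv2.imwrite("pics/crop.png",im[:,:800])
E
```

```text
scene red (np.float64(500.3), np.float64(20.7)) 79 [701.6 990.5 407. ] [667.6 979.8 400.1] [ 720.9 1021.8  414.5]
scene red (np.float64(220.1), np.float64(171.6)) 665 [419.2 -32.2  77.1] [371.9 -66.7  -0.8] [443.1  18.  138.7]
scene red (np.float64(261.9), np.float64(168.5)) 78 [554.5  28.3 130.9] [419.7  17.1  34.4] [580.6 119.9 136.6]
scene red (np.float64(159.1), np.float64(243.7)) 752 [ 576.8 -344.4   54. ] [ 422.7 -365.3   -3.6] [ 598.8 -268.   139.8]
scene red (np.float64(121.1), np.float64(275.7)) 1230 [ 618.1 -471.    85.5] [ 468.1 -509.6   -0.8] [ 651.3 -414.6  139.5]
scene red (np.float64(265.3), np.float64(280.8)) 1013 [ 852.6 -213.8   68.4] [ 736.3 -230.9    0.7] [ 876.3 -154.4  139.5]
scene yel (np.float64(209.9), np.float64(210.9)) 613 [ 578.2 -186.3  100.6] [ 541.7 -200.    16.6] [ 616.5 -154.2  141.4]
scene white (np.float64(287.0), np.float64(165.0)) 17 [572.8 114.8 113.9] [563.5 104.2 111.9] [579.3 128.2 116.8]
scene white (np.float64(327.4), np.float64(179.1)) 16 [702.4 156.8 114.6] [695.1 148.  111.2] [711.7 167.8 116.2]
scene white (np.float64(366.7), np.float64(
[... 2212 characters left out ...]
 (np.float64(413.6), np.float64(210.3)) 18 [ 551.7 -520.2   -1.2] [ 546.  -535.2   -8.2] [ 555.  -509.5    2.4]
top white (np.float64(256.8), np.float64(237.2)) 853 [461.5 -55.   -0.8] [ 410.1 -132.7   -7. ] [530.9  -8.6  70.5]
top white (np.float64(426.0), np.float64(219.3)) 59 [ 525.7 -560.8   -1.9] [ 511.4 -589.3   -8.9] [ 531.7 -523.6    3.8]
top white (np.float64(195.8), np.float64(239.6)) 592 [459.1 121.5  -0.8] [396.6  28.5  -6.8] [499.4 212.4   5.1]
top white (np.float64(277.4), np.float64(278.6)) 30 [ 347.4 -120.5   -0.8] [ 343.9 -143.7   -6.4] [350.3 -97.3   2.7]
top white (np.float64(459.9), np.float64(289.6)) 18 [ 320.5 -661.5   -3.2] [ 312.3 -671.3   -7.8] [ 324.4 -644.5    1.2]
```

View pics/crop.png

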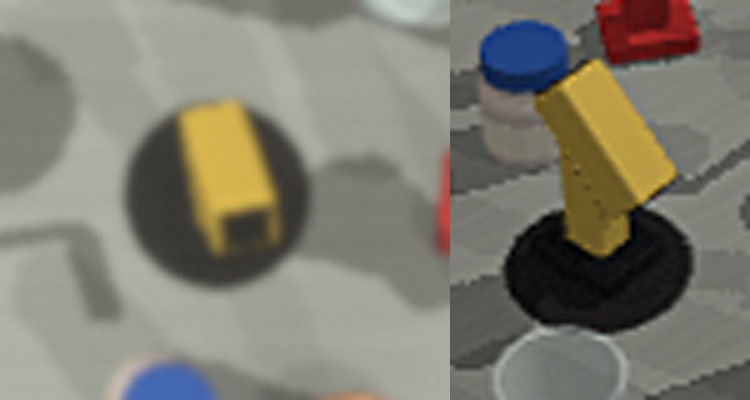

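The crop confirms it: the yellow head sits on the black mat, with its high rear end (dark panel) at top crop (240,225) and its nose towards world +x. From the post caps I get rig yaw ≈ 0.30, axle middle ≈ (636,138). Next I'll refine with the wrist camera.

```bash
cat >> h.py <<'E'
def down(yaw,bot=None,p=None):
    """tool down, tool x at yaw in world (half turn chosen nearer j6=0 if bot given)"""
    out=[]
    for a in(yaw,yaw+np.pi):
        x=np.array([np.cos(a),np.sin(a),0]);z=np.array([0,0,-1.]);q=R.from_matrix(np.c_[x,np.cross(z,x),z]).as_quat()
        q=np.r_[q[3],q[:3]]
        if bot is None: return q
        j=bot.ik(p,q)
        if j is not None: out.append((abs(j[5]),q,j))
    out.sort(key=lambda t:t[0]);return out[0][1]
E
python3 - <<'E'
from h import *
from rig import bot
np.set_printoptions(precision=1,suppress=True)
W=[]
print(np.array(bot.read_camera("wrist")["mount"]))
for p,y in(([560,60,330],.303),([520,100,330],.303),([560,-170,330],.25),([520,-200,330],.25)):
    q=down(y,bot,p);bot.move_to(p,q);bot.dwell(.3);c=wrist(bot);W.append(c)
    print(p,np.round(bot.ik(p,q),2),bot.read_state()["ee_pos"],bot.read_state()["clock"])
    for k in("red","yel","white"):
        for ct,a,mm in blobs(masks(c)[k],40):
            pp=cloud(c,mm)
            if len(pp)>5 and np.median(pp[:,2])>20: print(" ",k,ct,a,np.median(pp,0),pp.min(0),pp.max(0))
pickle.dump(W,open("w.pkl","wb"))
cv2.imwrite("pics/w.png",np.vstack([np.hstack([cv2.resize(W[i+j]["image"],(400,300)) for i in(0,1)]) for j in(0,2)]))
E
```

```text
[[  -0.    -1.    -0.3   67. ]
 [   1.    -0.     0.    -1.4]
 [  -0.    -0.3    1.  -123.8]
 [   0.     0.     0.     1. ]]
[560, 60, 330] [ 0.   0.3  1.4 -0.   1.5  1.3] [560.   60.2 330. ] 2.725
  red (np.float64(272.8), np.float64(190.2)) 515 [555.2  31.9 134.2] [527.8  18.2 128.1] [578.8  45.1 137.1]
  red (np.float64(484.0), np.float64(244.8)) 2542 [ 554.6 -322.7   62.7] [ 499.3 -469.3   -1.2] [ 594.9 -306.9  118.2]
  red (np.float64(273.9), np.float64(278.9)) 2425 [418.4 -19.1 100.4] [289.4 -77.4  -0.5] [442.2  22.9 139.2]
  yel (np.float64(418.0), np.float64(214.2)) 2666 [ 572.8 -166.   106.7] [ 533.3 -308.3   -0.9] [ 615.2 -151.3  141.8]
  white (np.float64(204.3), np.float64(27.9)) 276 [701.2 157.7 115. ] [692.3 145.9  -2.1] [728.1 200.1 117.1]
  white (np.float64(242.5), np.float64(94.2)) 122 [648.   98.4  99.9] [639.4  90.1  59. ] [661.9 108.2 103.4]
  white (np.float64(465.4), np.float64(103.3)) 502 [ 714.1 -143.5  129.6] [ 700.8 -253.6   -2.1] [ 766.4 -131.4  132. ]
  white (np.float64(210.0), np.float64(153.0)) 209 [571.6 115.9 115.1] [562.5 104.  112.8] [580.6 127.7 1
[... 3174 characters left out ...]
   1.1] [ 615.1 -145.5  143.2]
  white (np.float64(26.5), np.float64(6.7)) 71 [643.   94.6 100.2] [639.1  89.6  98.6] [652.6 104.4 102.2]
  white (np.float64(25.3), np.float64(26.0)) 167 [618.   67.  135.4] [602.1  51.6  80.6] [648.3 101.1 137.6]
  white (np.float64(28.1), np.float64(54.7)) 41 [595.1 130.8  48.2] [581.1 124.4  46.9] [606.1 134.6  50.9]
  white (np.float64(2.4), np.float64(66.8)) 68 [573.4 107.8 115.7] [567.3 103.1 113.5] [580.3 111.1 117.2]
  white (np.float64(505.8), np.float64(234.7)) 130 [ 513.9 -632.2   35. ] [ 507.5 -650.    24.5] [ 525.6 -627.1   55.1]
  white (np.float64(374.8), np.float64(281.6)) 54 [ 541.5 -243.2  361.6] [ 538.7 -245.7  360.5] [ 543.6 -241.7  362.7]
```

View pics/w.png

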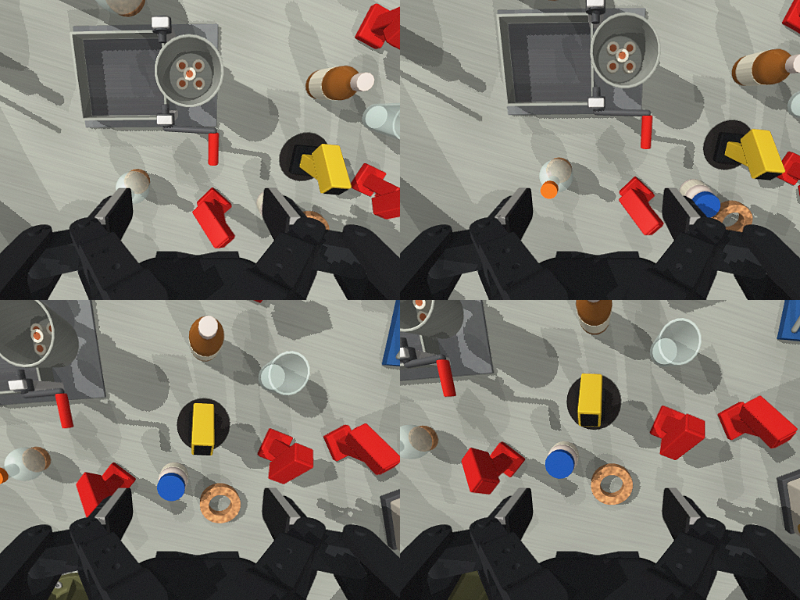

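The wrist views show the pot with all five pieces inside, the red crank bar at (213,148) in view 1, and the thermo on its mat at (203,428) in view 3, its nose away from the robot. Next come precise measurements from these.

```bash
python3 - <<'E'
from h import *
np.set_printoptions(precision=2,suppress=True)
W=pickle.load(open("w.pkl","rb"));d=pickle.load(open("d.pkl","rb"))
def near(c,k,uv): return min(blobs(masks(c)[k],40),key=lambda b:np.hypot(*(np.array(b[0])-uv)))
A=near(W[0],"red",(273,190));B=near(W[1],"red",(315,168))
print("crank tri",tri(W[:2],[A[0],B[0]]))
for i,j in(((204,28),(249,3)),((210,153),(250,131))):
    a=near(W[0],"white",i);b=near(W[1],"white",j);print("cap tri",tri(W[:2],[a[0],b[0]]))
for c,b in((W[0],A),(W[1],B)):
    p=cloud(c,b[2]);p=p[p[:,2]>128]
    (cx,cy),s,ang=cv2.minAreaRect(p[:,:2].astype(np.float32));v=np.linalg.svd(p[:,:2]-p[:,:2].mean(0))[2][0];print("bar",cx,cy,s,np.arctan2(v[1],v[0])%np.pi,p[:,2].max())
    cap=[cloud(c,near(c,"white",u)[2]) for u in((210,153),)]
for c,u in((W[2],(259,161)),(W[3],(243,122)),(d["top"],(299,198))):
    b=near(c,"yel",u);p=cloud(c,cv2.erode(b[2].astype(np.uint8),np.ones((3,3)))>0);p=p[(p[:,2]>88)&(p[:,2]<135)]
    g=np.linalg.lstsq(np.c_[p[:,:2],np.ones(len(p))],p[:,2],rcond=None)[0]
    r=cv2.minAreaRect(p[:,:2].astype(np.float32))
    yaw=np.arctan2(-g[1],-g[0]);n=np.array([-np.sin(yaw),np.cos(yaw)]);f=np.array([np.cos(yaw),np.sin(yaw)])
    print("thermo slope",g,"yaw",yaw,"rect",r)
    e=p[:,:2]@np.c_[f,n];print("   side range",np.percentile(e[:,1],[1,50,99]),"fwd@z", e[:,0].min(),e[:,0].max(),"z",p[:,2].max())
    print("   origin est", )
    # slanted top: z+x_local=135+3  -> x_local = 138-z
    x0=np.median(e[:,0]-(138.6-p[:,2]));y0=(np.percentile(e[:,1],1)+np.percentile(e[:,1],99))/2
    print("   origin",f*x0+n*y0)
    m=blobs(masks(c)["dark"]&(np.abs(np.indices(c["depth"].shape)[0]-u[1])<90),150)
    for ct,a,mm in m:
        q=cloud(c,mm);q=q[(abs(q[:,2]-3)<6)]
        if len(q)>100 and np.hypot(*(np.median(q,0)[:2]-[577,-172]))<60:
            q=plane(c,np.c_[np.nonzero(mm)[1],np.nonzero(mm)[0]],3)
            q=q[np.hypot(*(q[:,:2]-[577,-172]).T)<70]
            print("   mat",ct,a,cv2.minEnclosingCircle(q[:,:2].astype(np.float32)))
E
```

```text
crank tri (array([553.03,  30.91, 126.65]), [np.float64(0.018064111371912512), np.float64(0.018064111372030785)])
cap tri (array([701.63, 158.6 , 106.88]), [np.float64(1.1408834779070334), np.float64(1.1408834779069654)])
cap tri (array([571.24, 116.11, 112.57]), [np.float64(0.08021098546602158), np.float64(0.08021098546604417)])
bar 553.5899658203125 31.15811538696289 (49.58620834350586, 14.312076568603516) 0.2991086824468443 137.10666117254146
bar 553.2609252929688 31.72100067138672 (49.22037124633789, 14.407587051391602) 0.309842181679838 137.28771293414644
thermo slope [ -0.9   -0.22 601.8 ] yaw 0.2385213182676316 rect ((575.750244140625, -175.5296173095703), (73.80813598632812, 31.920501708984375), 11.91855525970459)
   side range [-322.3  -307.06 -290.78] fwd@z 480.6427507522164 554.6454588522136 z 134.95276480947388
   origin est
   origin [ 562.29 -178.75]
   mat (np.float64(260.2), np.float64(156.4)) 1657 ((566.5567626953125, -181.5558624267578), 54.04106521606445)
thermo slope [ -0.82  -0.18 563.32] yaw 0.2131830332520757 rect ((574.4283447265625, -176.04937744140625), (75.2624282836914, 31.837064743041992), 11.918477058410645)
   side range [-309.24 -293.61 -278.03] fwd@z 486.6212066876096 561.8336238262231 z 134.98887640293202
   origin est
   origin [ 562.44 -178.68]
   mat (np.float64(266.6), np.float64(132.7)) 1227 ((565.7957763671875, -182.37994384765625), 53.605812072753906)
   mat (np.float64(222.0), np.float64(127.8)) 547 ((560.6778564453125, -151.88929748535156), 44.46696090698242)
thermo slope [ -0.7   -0.37 456.71] yaw 0.4911568760229193 rect ((574.239990234375, -171.9250030517578), (69.35430145263672, 32.8226432800293), 11.13936710357666)
   side range [-442.54 -423.31 -400.59] fwd@z 395.86447489245074 460.19374334745623 z 134.8397098949457
   origin est
   origin [ 561.25 -177.89]
```

```bash
cat > g.py <<'E'
from h import *
yaw=.308;X=np.array([np.cos(yaw),np.sin(yaw),0]);Y=np.array([-np.sin(yaw),np.cos(yaw),0]);Z=np.array([0,0,1.])
AX=np.array([636.6,137.3,100.])           # middle of axle
def grip(deg,off=-116): t=np.radians(deg);return AX+off*X+80*(np.sin(t)*Y+np.cos(t)*Z)
PAN=AX+85*Y;PAN[2]=22
E
python3 - <<'E'
from g import *
from rig import bot
np.set_printoptions(precision=1,suppress=True)
p=grip(-70);q=down(yaw,bot,p)
bot.move_gripper(60)
bot.move_to(p+[0,0,110],q);bot.servo_line(p,speed=120)
f0=bot.read_state()["ft_force"]
bot.move_gripper(0,grip_force=30)
s=bot.read_state();print(p,s["ee_pos"],s["grip_width"],s["grip_force"],s["ft_force"],s["clock"])
if 10<s["grip_width"]<22:
    for a in np.linspace(-70,70,15)[1:]:
        bot.servo_line(grip(a),speed=75)
        s=bot.read_state();print(round(a),s["ee_pos"]-grip(a),s["ft_force"],s["grip_width"])
    bot.dwell(1)
    c=bot.read_camera("top");w=wrist(bot);print(bot.read_state()["clock"])
    cv2.imwrite("pics/tip.png",np.hstack([cv2.resize(c["image"][110:240,90:260],(400,306)),cv2.resize(w["image"],(400,306))]))
E
```

```text
[548.8  30.5 127.4] [548.8  31.  127.8] 14.657690691627858 29.13867563009262 [-2.8  5.1  3.6] 8.3833
-60 [ 0.1 -0.1  0.2] [-1.  -1.2  1.2] 14.936875580804102
-50 [ 0.4 -0.9  0.7] [-0.7 -8.   4.9] 14.984497498610818
-40 [ 0.7 -1.8  1.5] [ -3.  -16.4  13. ] 14.514694538695652
-30 [ 1.1 -1.7  2.5] [ -5.  -15.2  22. ] 14.758894601458474
-20 [ 0.9 -0.9  2.3] [ -4.4 -10.   21.1] 15.164857504141537
-10 [ 0.9 -0.5  2. ] [-3.  -6.4 16.6] 14.867347350680822
0 [0.7 0.1 1.4] [-1.6 -1.8 12.6] 15.056333165842961
10 [0.6 0.2 0.7] [2.1 1.1 6.2] 14.760125551929223
20 [0.6 0.2 0.4] [4.1 0.8 2.5] 14.861032584050125
30 [ 0.4  0.2 -0.1] [7.2 2.9 0.1] 14.944711922751363
40 [ 0.3  0.  -0.2] [ 6.2  1.  -2.1] 15.014716690028322
50 [ 0.3 -0.  -0.3] [ 5.5  1.6 -2. ] 14.97466267096633
60 [ 0.2 -0.  -0.7] [ 6.9 -1.2 -3.5] 14.522779377802605
70 [ 0.1 -0.1 -0.8] [ 6.2 -0.9 -3.5] 15.056616671366362
14.15
```

View pics/tip.png

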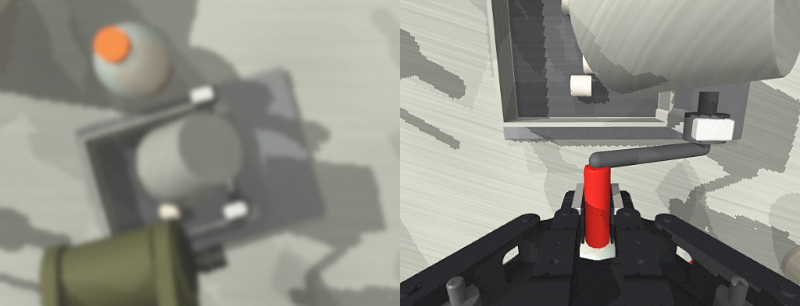

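The pot is at its tip stop and pieces are visible in the pan at (580,85). Now swinging it back upright.

```bash
python3 - <<'E'
from g import *
from rig import bot
np.set_printoptions(precision=1,suppress=True)
for a in np.linspace(70,-70,15)[1:]:
    bot.servo_line(grip(a),speed=100)
    if a<-35:
        s=bot.read_state();print(round(a),s["ee_pos"]-grip(a),s["ft_force"])
r=bot.servo_line(grip(-74),speed=25,until_force=15);bot.dwell(.2)
s=bot.read_state();e=s["ee_pos"]-grip(-70);print(r,e,s["ft_force"],s["clock"])
d=s["ee_pos"]-AX;print("angle",np.degrees(np.arctan2(d@Y,d[2])))
bot.servo_line(s["ee_pos"]-[0,0,0]) if 0 else None
bot.move_gripper(50)
bot.servo_line(s["ee_pos"]+[0,0,120],speed=200)
p=AX-60*X+10*Y;p[2]=380;q=down(yaw,bot,p)
bot.move_to(p,q);bot.dwell(.2);w=wrist(bot);c=bot.read_camera("top");print(bot.read_state()["clock"])
pickle.dump((w,c),open("w2.pkl","wb"))
cv2.imwrite("pics/back.png",w["image"])
E
```

```text
-40 [-0.  -0.2 -1. ] [ 7.   0.2 -3.7]
-50 [ 0.  -0.2 -1.1] [ 7.3  1.6 -3.9]
-60 [ 0.  -0.  -1.2] [ 6.9  3.6 -4.5]
-70 [-0.2  0.5 -0.8] [ 4.6  7.4 -1. ]
True [ 0.1  0.6 -1.5] [-1.6  3.1  4.6] 18.6417
angle -70.91778009773157
20.8333
```

View pics/back.png

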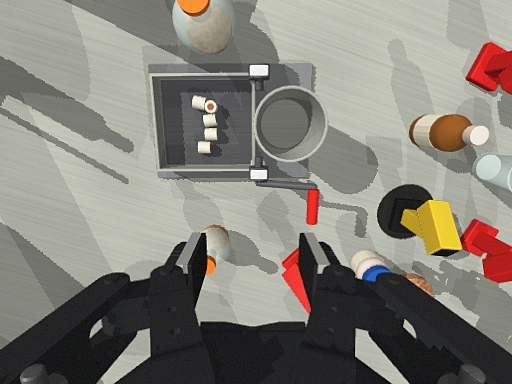

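All five pieces lie in the pan around (205,125) and the pot is upright and empty. I'll check the crank height and pan centre, then grasp the thermometer.

```bash
python3 - <<'E'
from g import *
from rig import bot
np.set_printoptions(precision=1,suppress=True)
w,c=pickle.load(open("w2.pkl","rb"))
for n,k in(("w",w),("top",c)):
    for ct,a,m in blobs(masks(k)["red"],40):
        p=cloud(k,m);md=np.median(p,0)
        if np.hypot(*(md[:2]-[553,31]))<15: p=p[p[:,2]>120];print(n,"bar",np.median(p,0),p[:,2].max())
P=plane(w,[(149,74),(158,167),(253,75),(255,167)],48);print(P,P.mean(0),PAN)
ty=.208;f=np.array([np.cos(ty),np.sin(ty),0]);o=np.array([564,-178.4,3])
g=o+8*f+[0,0,103]
q=down(ty,bot,g);print(g,q,bot.ik(g,q))
bot.move_gripper(85)
bot.move_to(g+[0,0,110],q);bot.dwell(.2);bot.servo_line(g+[0,0,50],speed=150)
r=bot.servo_line(g,speed=60,until_force=8)
print("contact",r,bot.read_state()["ee_pos"],bot.read_state()["ft_force"])
if not r:
    bot.move_gripper(0,grip_force=40)
    s=bot.read_state();print(s["ee_pos"],s["grip_width"],s["grip_force"],s["ft_force"],s["clock"])
E
```

```text
w bar [554.7  33.1 134.2] 137.39065266486313
top bar [552.8  33.8 133.6] 137.9732635581346
[[656.  315.6  48. ]
 [521.  271.3  48. ]
 [701.4 165.1  48. ]
 [568.9 119.6  48. ]] [611.8 217.9  48. ] [610.8 218.3  22. ]
[ 571.8 -176.7  106. ] [0.  1.  0.1 0. ] [-0.4  0.6  1.5 -0.   1.1  1. ]
contact False [ 572.  -176.8  106.4] [ 0.3 -0.4  0.1]
[ 571.9 -176.8  106.2] 33.400313926696334 44.72196936607361 [0.2 0.9 1.4] 24.8333
```

```bash
python3 - <<'E'
from g import *
from rig import bot
np.set_printoptions(precision=2,suppress=True)
s=bot.read_state();g=s["ee_pos"]
q0=down(.208,bot,g)
PAN=np.array([611.2,218.2,22.])
h=155/np.sqrt(2)
def target(phi):
    f=np.array([np.cos(phi),np.sin(phi),0]);o=PAN-(h+40)*f;o[2]=22+h-70
    return o+8*f+[0,0,103.2]
for phi in(0,-.15,-.3):
    t=target(phi);print(phi,t,bot.ik(t,down(phi)),bot.ik(t,down(phi+np.pi)),down(phi))
print(q0)
bot.servo_line(g+[0,0,25],speed=60)
s=bot.read_state();print(s["ee_pos"],s["ft_force"],s["grip_width"])
bot.servo_line(g+[0,0,190],speed=200)
bot.dwell(.1);s=bot.read_state();print(s["ee_pos"],s["ft_force"],s["grip_width"],s["clock"])
c=bot.read_camera("scene");x=bot.read_camera("top")
pickle.dump((c,x),open("w3.pkl","wb"))
cv2.imwrite("pics/held.png",c["image"])
E
```

```text
0 [469.6 218.2 164.8] [ 0.36  0.32  1.71 -0.    1.12  1.94] [ 0.36  0.32  1.71 -0.    1.12 -1.21] [0. 1. 0. 0.]
-0.15 [471.19 239.36 164.8 ] [ 0.4   0.34  1.68 -0.    1.12  2.12] [ 0.4   0.34  1.68 -0.    1.12 -1.02] [-0.    1.   -0.07  0.  ]
-0.3 [475.92 260.05 164.8 ] [ 0.43  0.37  1.64 -0.    1.13  2.3 ] [ 0.43  0.37  1.64 -0.    1.13 -0.84] [-0.    0.99 -0.15  0.  ]
[0.   0.99 0.1  0.  ]
[ 571.87 -176.78  131.26] [-0.61  0.36 -2.67] 33.82363447061154
[ 571.62 -176.72  294.65] [ 1.25 -0.55 -2.45] 33.73382213828109 26.475
```

View pics/held.png

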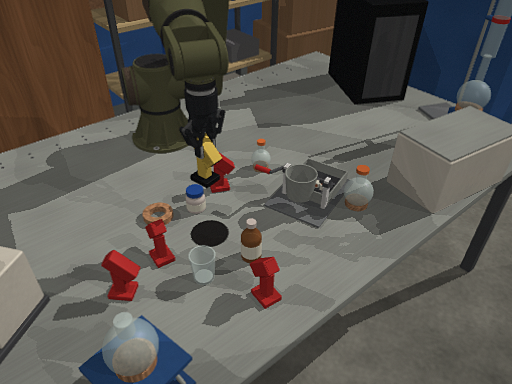

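The thermo hangs upright in the grip at (206,160), and the bare mat shows at (210,233). Measuring the mat and the in-grip offset, then aiming.

```bash
python3 - <<'E'
from g import *
from rig import bot
np.set_printoptions(precision=2,suppress=True)
c,x=pickle.load(open("w3.pkl","rb"))
for n,k in(("scene",c),("top",x)):
    for ct,a,m in blobs(masks(k)["dark"]|(cv2.cvtColor(k["image"],cv2.COLOR_BGR2HSV)[...,2]<50),150):
        p=plane(k,np.c_[np.nonzero(m)[1],np.nonzero(m)[0]],3)
        if np.hypot(*(p.mean(0)[:2]-[566,-182]))<40: print(n,"mat",ct,a,p.mean(0),cv2.minEnclosingCircle(p[:,:2].astype(np.float32)))
f=np.array([np.cos(.208),np.sin(.208),0]);n=np.array([-f[1],f[0],0]);tcp=np.array([571.6,-176.7,294.65])
for ct,a,m in blobs(masks(c)["yel"],60):
    p=cloud(c,m)-(tcp-[0,0,103.2])
    L=np.c_[p@f,p@n,p[:,2]]; s=L[:,0]+L[:,2]
    t=L[(abs(L[:,1])<14)&(L[:,2]>90)&(L[:,2]<132)];print("x+z pct (135.4-8=127.4 expected)",ct,a,np.percentile(t[:,0]+t[:,2],[10,50,75,90]),"z max",np.percentile(L[:,2],99))
    print("side",np.percentile(L[:,1],[2,98]))
PAN=np.array([611.2,218.2,22.]);h=155/np.sqrt(2);phi=-.1
f=np.array([np.cos(phi),np.sin(phi),0]);o=PAN-(h+40)*f;o[2]=22+h-70;t=o+8*f+[0,0,103.2]
q=down(phi)
bot.servo_line(t+[0,0,130],q,speed=200)
bot.servo_line(t,speed=120);bot.dwell(1.7)
s=bot.read_state();print(t,s["ee_pos"],q,s["tool_rot"],s["grip_width"],s["clock"])
k=bot.read_camera("scene");xx=bot.read_camera("top");pickle.dump((k,xx),open("w4.pkl","wb"));cv2.imwrite("pics/aim.png",cv2.resize(k["image"][80:240,150:400],(800,512)))
E
```

```text
scene mat (np.float64(209.2), np.float64(233.1)) 752 [ 569.31 -183.38    3.  ] ((568.9345092773438, -182.06910705566406), 55.001583099365234)
x+z pct (135.4-8=127.4 expected) (np.float64(207.4), np.float64(157.8)) 569 [123.08 125.75 127.08 128.42] z max 132.6337435753784
side [-18.87  13.54]
[470.31 232.34 164.8 ] [470.31 232.33 164.8 ] [-0.    1.   -0.05  0.  ] [-0.    1.   -0.05 -0.  ] 33.24880112308591 31.7667
```

View pics/aim.png

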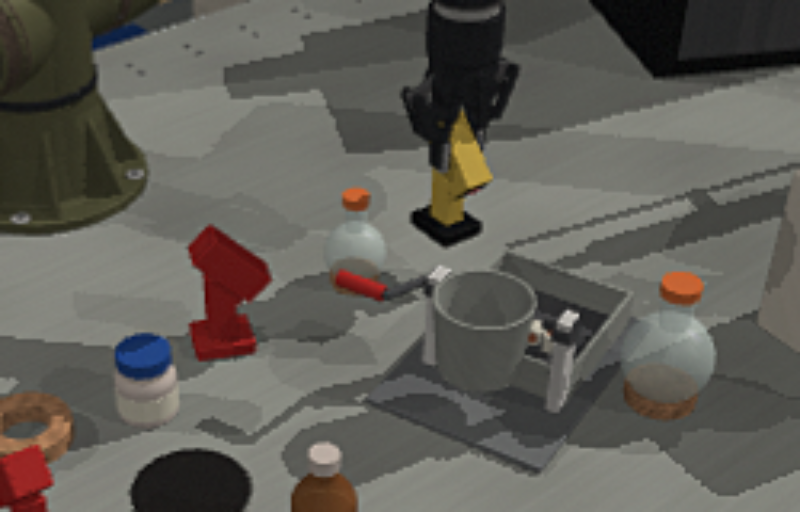

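```bash
python3 - <<'E'
from g import *
np.set_printoptions(precision=2,suppress=True)
for c,phi,tcp in((pickle.load(open("w3.pkl","rb"))[0],.208,[571.6,-176.7,294.65]),(pickle.load(open("w4.pkl","rb"))[0],-.1,[470.3,232.3,164.8])):
    f=np.array([np.cos(phi),np.sin(phi),0]);n=np.array([-f[1],f[0],0])
    c=dict(c);m=max((b for b in blobs(masks(c)["yel"],60) if b[0][1]<220),key=lambda b:b[1])[2]
    for it in(0,1):
        mm=cv2.erode(m.astype(np.uint8),np.ones((3,3)))>0
    p=cloud(c,mm)-(np.array(tcp)-[0,0,103.2]);L=np.c_[p@f,p@n,p[:,2]];L[:,0]+=8
    t=L[L[:,2]>80]
    # robust plane fit on the slanted face x+z~135
    k=abs(t[:,0]+t[:,2]-134.5)<6
    for _ in range(5):
        g=np.linalg.lstsq(np.c_[t[k][:,:2],np.ones(k.sum())],t[k][:,2],rcond=None)[0]
        k=abs(np.c_[t[:,:2],np.ones(len(t))]@g-t[:,2])<2
    print(k.sum(),len(t),"z = a x + b y + c",g,"pitch deg",np.degrees(np.arctan(-g[0])),t[k].min(0),t[k].max(0))
E
```

```text
139 247 z = a x + b y + c [ -1.     0.02 133.62] pitch deg 45.01570881843163 [  3.84 -19.11  84.57] [ 48.69  10.08 128.31]
59 132 z = a x + b y + c [ -0.97   0.02 132.91] pitch deg 44.208252198686935 [  4.16 -18.54  85.6 ] [ 48.75  10.18 128.26]
```

The pitch in the grip is a clean 45°, so the aim held. Now returning it to the mat.

```bash
python3 - <<'E'
from g import *
from rig import bot
np.set_printoptions(precision=2,suppress=True)
s=bot.read_state()
bot.servo_line(s["ee_pos"]+[0,0,130],speed=200)
t=np.array([574.3,-180.5,106.2]);q=down(.208)
bot.servo_line(t+[0,0,189],q,speed=200)
bot.servo_line(t+[0,0,12],speed=120);bot.dwell(.2)
r=bot.servo_line(t-[0,0,1.5],speed=15,until_force=5)
s=bot.read_state();print(r,s["ee_pos"],s["ft_force"],s["clock"])
bot.move_gripper(50);bot.dwell(.2);bot.move_gripper(80)
bot.servo_line(s["ee_pos"]+[0,0,130],speed=120)
p=np.array([520,-200,330]);bot.move_to(p,down(.25));bot.dwell(.3)
w=wrist(bot);x=bot.read_camera("scene");print(bot.read_state()["clock"])
b=max((b for b in blobs(masks(w)["yel"],40)),key=lambda b:b[1]);P=cloud(w,b[2]);P=P[(P[:,2]>88)&(P[:,2]<135)];print(cv2.minAreaRect(P[:,:2].astype(np.float32)))
cv2.imwrite("pics/end.png",np.hstack([cv2.resize(w["image"],(400,300)),cv2.resize(x["image"],(400,300))]))
E
```

```text
True [ 574.23 -180.43  106.16] [-1.03  0.58  4.96] 37.5167
40.5917
((575.9736328125, -180.55906677246094), (77.79003143310547, 33.903038024902344), 11.803377151489258)
```

View pics/end.png

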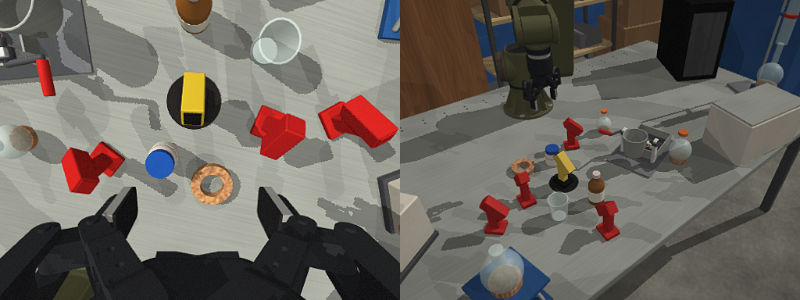

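The thermo stands upright in the middle of its mat at (193,98), and everything around it is in place. Handing in.

```bash
python3 -c "
from rig import bot
print(bot.finish_job())"
```

```text
the job is handed in; nothing more can be done
None
```

I handed the job in at about 41 s: all five pieces are in the pan, the pot is back upright, the thermometer was held on the pan's middle from about 15.5 cm for 1.7 s, and it stands upright again on the middle of its mat with nothing around it visibly disturbed.

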